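# Bring a spread snap ring to the groove of a shaker's drive stub

### The arm

A 6-joint arm with a two-finger parallel gripper is mounted at the origin on the work surface. World frame = base frame: x ahead of the robot, y to its left, z up, the work surface at z = 0. Lengths are in m, angles in degrees, forces in N, time in s.
With the tool pointing down it reaches from about 0.3 to 1 m from the base axis. Payload 5.1 kg.
Tool frame: the origin (TCP) lies at the very end of the fingers, on their centre line; the grasp point (between the pads) lies 19 mm behind it (bot.hold_point_z is the distance from the TCP to the grasp point, in m); z points along the fingers, y is the direction in which the jaws open and shut (so a half turn about z gives the same grasp; the last joint's range is limited). The gripper opens to 95 mm and grips with 3 to 60 N. Pads are 20 mm wide; open, the fingers measure 119 mm over their backs; the gripper's body (75 mm by 180 mm) begins 59 mm behind the grasp point.
Start: joints at [-78.3, 7.093, 94.555, -0, 78.352, -4.733], TCP at [0.184, -0.623, 0.215] pointing down, gripper open.
Joint ranges: [-149.61, 149.61], [-58.7, 133.49], [1.44, 155.28], [-77.14, 257.14], [18.33, 153.61], [-166.67, 166.67]. Speed limits (degrees/s): [147.25, 147.25, 180, 180, 180, 180].

### API

Orientations are given as [roll, pitch, yaw] about the fixed x, y, z axes, in that order (R = Rz(yaw) Ry(pitch) Rx(roll)).
In Python, from plant import status, cams, bot gives the robot as it stands.
- The arm moves only by the tool jog_arm, never from a script. Its argument "rows" is a list that holds one entry, the list of rows, each a list of 7 numbers: the shift along the world's x, y, z in units of 25 mm (1.0 is 25 mm), then the turn, a rotation vector about the world's x, y, z in units of 8 degrees (1.0 is 8 degrees), then the finger opening in mm, from 0 to 95.1. A call has 1 to 8 rows; each row shifts and turns the commanded pose from where the row before left it; what a row does not reach is not made up. A row lasts 1/10 s, in which the tool goes at most 50 mm and 8.59 degrees, less where a joint would pass 70% of its speed; a pose out of reach is approached as far as the arm can. A call is refused whole if a number of a shift passes 1 or a number of a turn 1, either way. A call with a gripper value outside its range is refused whole. The fingers move at their own pace and stop on an object; "force" is the grip in N (left out, the last holds). Time passes only in rows, so rows that do not move let the fingers close. It gives the time, the measured TCP pose, the force and the opening at its end, in the units of the state.
- status.get_state(): the state, without advancing time (a new reading comes with each control period).
- cams.snapshot(name): name is "scene" or "top"; returns (picture, depth): 480x640x3 uint8, red, green, blue; 480x640 float32, m along the optical axis (not along the pixel's ray), 0 where there is no reading.
- cams.get_calibration(name): a dict with "fx", "fy", "cx", "cy" (pixels), "cam_to_world" (4x4, takes a point from camera to world coordinates). Camera axes: x right, y down, z forward; pixel columns grow to the right and rows downward; lengths in m; the calibration is good to about 2 mm. A picture is of the moment at which its call begins. get_calibration takes no time and is no camera call.
- bot.hand_in(): hands the job in, once; it reports no verdict.
The state is a dict: "time": time; "q": joint angles; "joint_velocities": joint speeds; "joint_efforts": joint torques, N m; "position": TCP position; "orientation": TCP orientation; "ft_force": force on the tool from outside, world axes, zero at the start; "torque": the same for the moment, N m; "gripper_width": opening from 0.0 (shut) to 1.0 (fully open).
Only numpy, scipy, OpenCV 4.12 (cv2) and the standard library are available. Lean on these libraries where they do the work, as an engineer would, in place of code of your own. Each camera call takes 0.05 s, during which the arm holds its last target.

### The job

The snap ring is hooked on the tips of the orange-handled pliers: squeeze the handles fully so that the ring spreads, bring it level over the upright drive stub of the blue shaker, and slide it down the stub from above to the groove just over the bearing. Finish while holding: keep the pliers in the gripper with the handles squeezed, the ring still spread around the stub and level with the groove, not pressing on the bearing, so that I can check the bearing before it snaps in. Leave the glassware standing between the shaker and the pliers alone.

Things in the scene. Friction and masses are not known exactly. Their poses are not given: they have to be found in the camera images.
- pliers_grip (a point): Where to grip the pliers: midway between the two flat orange handles, half-way up their 14 mm height, 37 mm above the table at first. x axis: from handles to ring along the middle line (while not squeezed), z up. Outer faces here 54 mm apart relaxed, splaying backwards 0.2 rad each; parallel and 32 mm apart squeezed. Handles reach 65 mm behind and 38 mm ahead; fingers go down outside them.
- handle (a joint): Squeeze of the handles: 0 relaxed, 0.40 rad fully squeezed against a fixed stop (cannot be over-squeezed). Return spring: about 3 N at the grip point to start, 8 N to squeeze fully; a grip of 25 N or more holds it firmly on the stop. Squeezing spreads the ring.
- ring_center (a point): Centre of the dark steel snap ring (3 mm thick, 36 mm inside relaxed), half-way up, where the stub's axis should run. It stays hooked on the plier tips, in the plane of the handles' mid height. Spread, it clears a 40 mm bar; squeezing makes the pliers creep forwards about 4 mm, so its centre then lies on the middle line about 150 mm ahead of the middle of the gripping pads (give or take 2).
- stub_groove (a point): On the stub's axis, at mid height of the brass-coloured groove (8 mm tall, 34 mm dia.), 114 mm above the table; the bearing face is 4 mm below this point. z up. The ring's centre belongs here. Below: bearing housing 56 mm dia., 84 mm dia. near the deck.
- stub_top (a point): Top end of the upright steel drive stub, 26 mm above stub_groove: 36.4 mm dia., its top 8 mm tapering to 29 mm dia. The unspread ring does not pass.
- shaker: Blue orbital shaker without its platform, fixed; 180 (x) by 200 (y) mm, deck 75 mm high, origin at the centre of its underside, the stub at its centre.
- rest: Fixed rest under the pliers: plate 8 mm thick with two white blocks 30 mm high, under the pivot and under the handles' rear ends. Origin on the table.
- pliers: The pliers with the ring, loose, about 140 g. Origin on the underside, 7 mm below pliers_grip; axes as pliers_grip while relaxed (it belongs to the left handle). Pivot 60 mm ahead of the origin, tips 136 mm ahead; weight centred about 13 mm ahead.
- flask_a_mid (a point): Empty conical glass flask with stopper, 68 mm dia., 122 mm tall; point 60 mm up. Stands between shaker and pliers; leave alone.
- beaker: Small glass beaker, 50 mm dia., 65 mm tall, origin at its foot; stands between shaker and pliers, nearer the robot; leave alone.
Mind the look-alikes: they are no part of the job. What is meant by the rest is not brown, and is the larger of those in its own colour.

How it is judged (in metres and radians):
On the way:
1. the spread ring is over the end of the stub, above it (value of joint handle above 0.34 rad and horizontal distance between ring_center and stub_groove below 0.012 m and z of ring_center in the frame of stub_top above 0 m), for 0.1 s.
At the end, for the whole second after the job is handed in: At the end and for 1 s: handles squeezed to 0.34 rad or more (of 0.40), ring middle within 7 mm of the stub axis and 4.5 mm of the groove's mid height, level within 8 degrees, gripped (over 3 N), pressing on the shaker with under 6 N, off the rest, still (value of joint handle above 0.34 rad and horizontal distance between ring_center and stub_groove below 0.007 m and z of ring_center in the frame of stub_groove between -0.0045 and 0.0045 m and angle between ring_center's own z axis and vertical below 0.14 rad and contact force between the fingers and pliers above 3 N and contact force between pliers and shaker below 6 N and contact force between pliers and rest below 0.1 N and linear speed of pliers below 0.02 m/s); the arm keeps its last pose, push and grip.
It fails at once if the flask or the beaker between shaker and pliers is pushed more than 3 cm or knocked over (distance of any of flask_a_mid, beaker from where it was at the start of the episode above 0.03 m or angle between any of flask_a_mid, beaker's own z axis and vertical above 0.5 rad).
It fails at once if the pliers are rammed into the shaker (more than 40 N) (contact force between pliers and shaker above 40 N).
It also fails if it takes over 38 s, if anything falls off the work surface, if the arm or the gripper's body presses on something with over 40 N, if the wrist force passes 120 N, or if a joint passes its speed limit or range.

## Working session

There is one attempt and no reset: what is moved stays moved. The work goes in short steps, Python scripts to look and compute and a tool call to move; the robot and the scene stay as the last step left them, time stands still between calls to the robot, and variables do not carry over. Pictures are saved under pics/ and viewed, and the job is handed in when it is done.

Besides the shell and the picture viewer there is one more tool, called as a command line: name --argument value ..., lists and objects as JSON in quotes. jog_arm: Moves the arm, as the interface text tells. Its arguments: {"type":"object","properties":{"rows":{"type":"array","items":{"type":"array","items":{"type":"array","items":{"type":"number"}}}},"force":{"type":"number"}},"required":["rows"]}

```bash
ls; mkdir -p pics
python3 - <<'E'
from plant import status,cams,bot
import cv2,numpy as np
for n in("scene","top"):
    p,d=cams.snapshot(n); cv2.imwrite(f"pics/{n}0.png",p[:,:,::-1]); np.savez(f"pics/{n}0.npz",p=p,d=d)
    c=cams.get_calibration(n); print(n,c)
print(status.get_state())
E
```

```text
pics
scene {'fx': 609.7760691920902, 'fy': 609.7760691920902, 'cx': 319.74675693313515, 'cy': 238.1071314096726, 'cam_to_world': array([[ 0.88134901,  0.33320285, -0.33496237,  0.90732984],
       [ 0.47236974, -0.60714292,  0.63893998, -0.78389839],
       [ 0.00952659, -0.72135521, -0.69249975,  1.0241415 ],
       [ 0.        ,  0.        ,  0.        ,  1.        ]])}
top {'fx': 466.3021064395582, 'fy': 466.3021064395582, 'cx': 326.2462215649273, 'cy': 241.98845713561204, 'cam_to_world': array([[ 0.01715467, -0.98279603,  0.18389582,  0.30014534],
       [-0.9998265 , -0.01819678, -0.00398072,  0.05049955],
       [ 0.00725854, -0.18379563, -0.98293768,  1.14872356],
       [ 0.        ,  0.        ,  0.        ,  1.        ]])}
{'time': 0.1, 'q': array([-7.83011077e+01,  7.12827535e+00,  9.46269485e+01,  1.25884103e-03,
        7.83526642e+01, -4.73224559e+00]), 'joint_velocities': array([ 0.05183178, -0.08116491, -0.09192067, -0.02676206, -0.01296536,
       -0.05310672]), 'joint_efforts': array([ 4.35221727e-04, -4.18884373e+01, -3.61095607e+01,  7.77021563e-02,
        4.62137104e-02, -6.72091528e-05]), 'position': array([ 0.18372275, -0.62287795,  0.21351961]), 'orientation': array([-1.79892581e+02, -1.01289313e-02,  1.64308731e+01]), 'ft_force': array([0.13344922, 0.50266545, 0.64997306]), 'torque': array([-0.06961757, -0.0162909 ,  0.02379934]), 'gripper_width': 1.0010087563896617}
```

View pics/scene0.png

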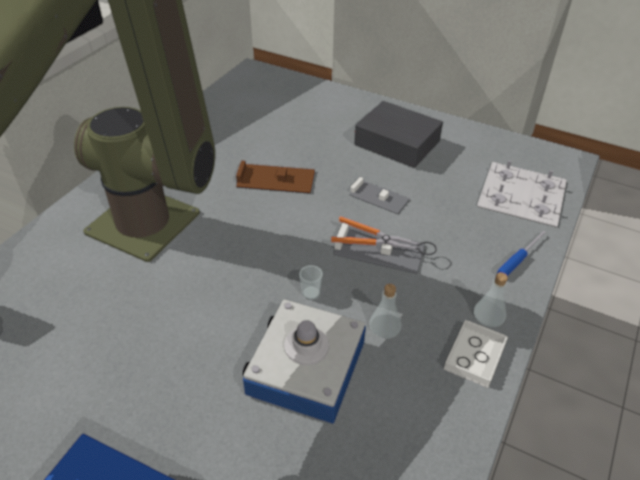

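View pics/top0.png

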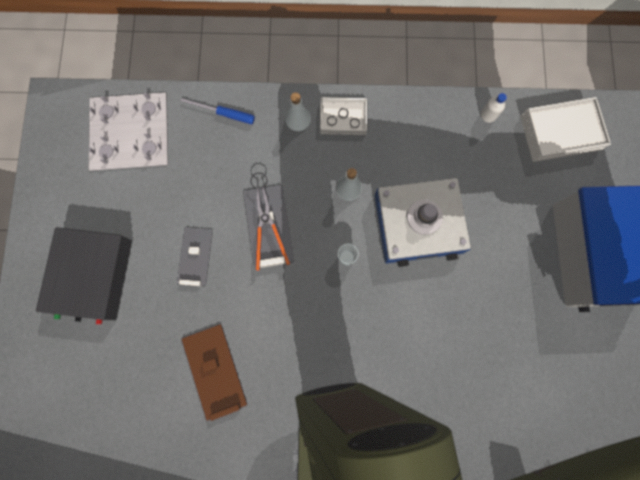

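The images show these candidates:
- **Pliers:** only one orange-handled pair, scene (385,240) / top (265,225). The blue screwdriver-like tool at scene (520,255) is not it.
- **Rests:** the larger grey one under the pliers, top (267,225), is chosen. The small grey one at top (195,257) and the brown one at top (213,370) are look-alikes.
- **Shaker:** the one with the stub, top (425,218). The blue box at top (610,245) is a look-alike.
- **Flask:** top (348,185) stands between shaker and pliers. The one at top (297,112) is a look-alike.
- **Beaker:** top (347,254).
- **Rings:** the ring on the plier tips, top (258,170). The rings in the tray at top (343,118) are look-alikes.

I'll check this with close crops.

```bash
cat > h.py <<'E'
import numpy as np,cv2
from plant import status,cams,bot
def pts(d,c):
    v,u=np.mgrid[0:480,0:640]; P=np.stack([(u-c['cx'])/c['fx']*d,(v-c['cy'])/c['fy']*d,d],-1)
    T=c['cam_to_world']; return P@T[:3,:3].T+T[:3,3]
def atz(u,v,z,c):
    T=c['cam_to_world']; r=T[:3,:3]@np.array([(u-c['cx'])/c['fx'],(v-c['cy'])/c['fy'],1]); return T[:3,3]+r*(z-T[2,3])/r[2]
def proj(p,c):
    T=c['cam_to_world']; q=T[:3,:3].T@(np.array(p)-T[:3,3]); return q[0]/q[2]*c['fx']+c['cx'],q[1]/q[2]*c['fy']+c['cy']
E
python3 - <<'E'
from h import *
a=np.load('pics/top0.npz')['p'];b=np.load('pics/scene0.npz')['p']
cv2.imwrite('pics/c1.png',cv2.resize(a[150:290,230:480],None,fx=3.2,fy=3.2,interpolation=cv2.INTER_CUBIC)[:,:,::-1])
cv2.imwrite('pics/c2.png',cv2.resize(b[200:420,240:480],None,fx=2.7,fy=2.7,interpolation=cv2.INTER_CUBIC)[:,:,::-1])
for n in('top','scene'):
    f=np.load(f'pics/{n}0.npz');c=cams.get_calibration(n);P=pts(f['d'],c);p=f['p'].astype(int)
    r,g,bl=p[...,0],p[...,1],p[...,2]
    m=(r>150)&(r-bl>90)&(g<130)
    m&=(P[...,2]>.02)&(P[...,2]<.08)
    ys,xs=np.nonzero(m); print(n,'orange',m.sum(),xs.min(),xs.max(),ys.min(),ys.max(),P[m].mean(0),np.percentile(P[m][:,2],[5,50,95]))
    # stub region
    w=(P[...,2]>.118)&(P[...,2]<.16)&(abs(P[...,0]-.5)<.4)
    if n=='top': w[:, :380]=0; w[:,470:]=0; w[260:]=0
    else: w[:, :280]=0;w[:,335:]=0;w[:300]=0;w[370:]=0
    print('stub',w.sum(),P[w].mean(0),P[w].min(0),P[w].max(0))
    t=w&(P[...,2]>.135);print(' top',t.sum(),P[t].mean(0) if t.any() else '', P[t].min(0),P[t].max(0))
E
```

```text
top orange 235 97 284 224 323 [0.49021844 0.20718501 0.0433447 ] [0.03883077 0.04364101 0.04746254]
stub 223 [ 0.56383132 -0.1821846   0.13631353] [ 0.54834938 -0.20184565  0.11983578] [ 0.5841749  -0.16638281  0.14523659]
 top 160 [ 0.56542665 -0.18351426  0.13900466] [ 0.54836966 -0.20083132  0.13505704] [ 0.58071208 -0.16693294  0.14523659]
scene orange 256 333 378 217 242 [0.49973695 0.18620213 0.04112555] [0.03714353 0.04135965 0.04473095]
stub 331 [ 0.56920168 -0.18828416  0.13390677] [ 0.54888619 -0.20216916  0.1181284 ] [ 0.58473568 -0.16745271  0.14298582]
 top 197 [ 0.56686311 -0.18479825  0.1380312 ] [ 0.55188613 -0.19999609  0.13500057] [ 0.5822949  -0.16745271  0.14298582]
```

```bash
ls pics
```

```text
c1.png
c2.png
scene0.npz
scene0.png
top0.npz
top0.png
```

View pics/c1.png

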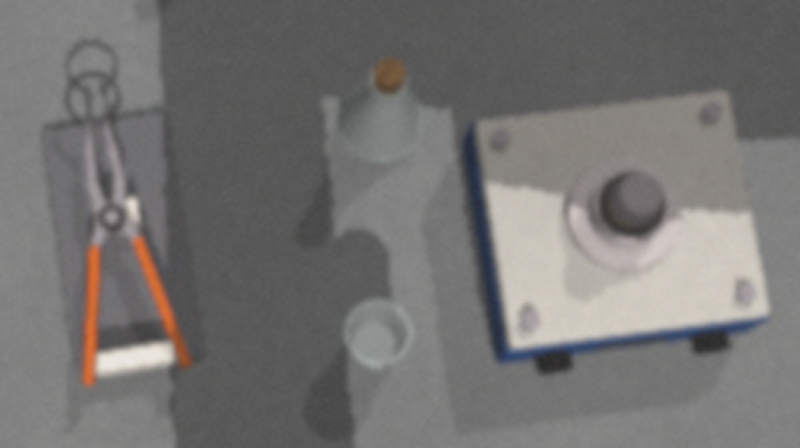

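View pics/c2.png

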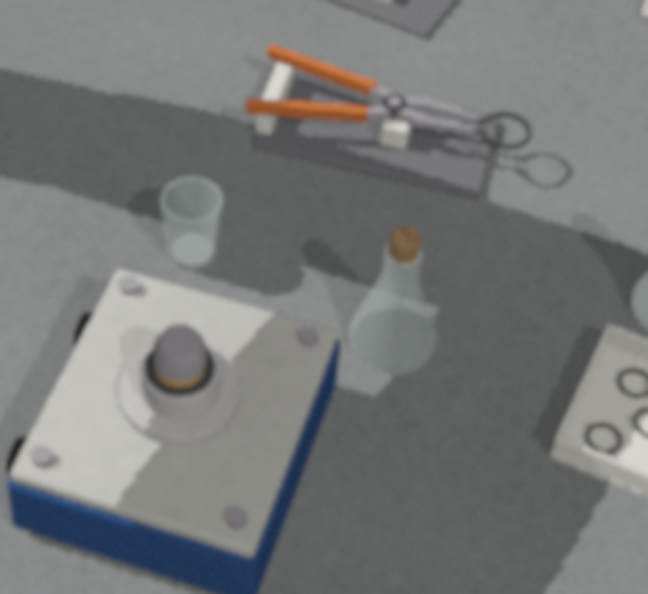

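The crops confirm the choices. The pliers lie on the large grey rest, with the pivot at c1 (112,217). The real ring is at c1 (92,97) and its shadow at (92,63). The stub top is at c1 (633,200), and c2 shows the brass groove at (180,380). The flask and beaker stand between the two. Next I'll fit the poses.

Run:
```python
from h import *
from scipy.optimize import least_squares
allh=[]
for n in('top','scene'):
    f=np.load(f'pics/{n}0.npz');c=cams.get_calibration(n);P=pts(f['d'],c);p=f['p'].astype(int)
    r,g,bl=p[...,0],p[...,1],p[...,2]
    m=(r-bl>70)&(r>110)
    if n=='top': m[:, :230]=0; m[:,300:]=0; m[:210]=0;m[285:]=0
    else: m[:,:325]=0;m[:,390:]=0;m[:210]=0;m[255:]=0
    k,lab,st,_=cv2.connectedComponentsWithStats(m.astype(np.uint8),connectivity=8)
    o=[]
    for i in range(1,k):
        if st[i,4]<25: continue
        ys,xs=np.nonzero(lab==i)
        W=np.array([atz(x,y,.041,c) for x,y in zip(xs,ys)])[:,:2]
        ctr=W.mean(0); u=np.linalg.svd(W-ctr)[2][0]; u=u*np.sign(u[0]); s=(W-ctr)@u
        o.append((ctr,u)); print(n,st[i],ctr.round(4),'ang',np.degrees(np.arctan2(u[1],u[0])).round(2),s.min().round(4),s.max().round(4))
    (c1,u1),(c2,u2)=o[:2]
    a=np.degrees([np.arctan2(u[1],u[0]) for u in(u1,u2)]); th=np.radians(a.mean())
    t=np.linalg.solve(np.array([u1,-u2]).T,c2-c1); X=c1+t[0]*u1
    print(' mid yaw',np.degrees(th),'intersect',X)
    # stub
    z=P[...,2]; q0=np.array([.566,-.185])
    w=(z>.117)&(z<.131)&(np.hypot(P[...,0]-q0[0],P[...,1]-q0[1])<.03)
    Q=P[w]; s=least_squares(lambda a:np.hypot(Q[:,0]-a[0],Q[:,1]-a[1])-.0182,q0,loss='soft_l1',f_scale=.002); print('stubcyl',w.sum(),s.x)
    w=(z>.1365)&(np.hypot(P[...,0]-q0[0],P[...,1]-q0[1])<.03); Q=P[w];
    ys,xs=np.nonzero(w);print(' stubtop px',xs.mean(),ys.mean(),atz(xs.mean(),ys.mean(),.14,c), np.median(z[w]))
    # deck
    w=(abs(z-.075)<.008)&(abs(P[...,0]-.566)<.15)&(abs(P[...,1]+.185)<.15)&(p.sum(-1)>240)
    Q=P[w][:,:2].astype(np.float32); R=cv2.minAreaRect(Q); print(' deck',w.sum(),R,np.median(z[w]))
    # glass
```

```text
top [272 224  17  40 147] [0.5048 0.1589] ang 22.76 -0.0549 0.0488
top [256 227   6  44 177] [0.4886 0.2097] ang 0.5 -0.0522 0.0529
 mid yaw 11.633228392410501 intersect [0.62892417 0.21095584]
stubcyl 31 [ 0.56702581 -0.18484441]
 stubtop px 429.7412587412587 210.2937062937063 [ 0.56512832 -0.18340389  0.14      ] 0.13909934771080557
 deck 4857 ((0.5663176774978638, -0.1840297281742096), (0.17473328113555908, 0.19568897783756256), 8.373618125915527) 0.07482073081806262
scene [339 217  40  17 196] [0.4922 0.2071] ang -0.84 -0.0528 0.0486
scene [332 237  44   7 227] [0.5043 0.1557] ang 24.37 -0.0512 0.049
 mid yaw 11.76876055849669 intersect [0.61388519 0.20534786]
stubcyl 89 [ 0.56592446 -0.18228096]
 stubtop px 306.03067484662574 326.66257668711654 [ 0.56763386 -0.18505529  0.14      ] 0.1384133352486987
 deck 6530 ((0.5659118294715881, -0.1830132156610489), (0.17568308115005493, 0.19873496890068054), 8.887919425964355) 0.07352247552413638
```

```bash
python3 - <<'E'
from h import *
g=np.array([.5105,.1856]);th=np.radians(11.7);x=np.array([np.cos(th),np.sin(th)])
for n in('top','scene'):
    c=cams.get_calibration(n);f=np.load(f'pics/{n}0.npz');P=pts(f['d'],c);b=f['p'].copy()
    big=cv2.resize(b,None,fx=6,fy=6,interpolation=cv2.INTER_CUBIC)
    D=lambda p,col:cv2.circle(big,tuple(int(round((v+.5)*6)) for v in proj(p,c)),3,col,-1)
    D([*g,.044],(0,0,255));D([*(g+.06*x),.044],(0,255,0));
    rc=g+.146*x
    for a in np.linspace(0,6.28,24): D([*(rc+.018*np.array([np.cos(a),np.sin(a)])),.0385],(255,255,0))
    nn=np.array([-x[1],x[0]])
    for s in(-1,1):
        for t in(-.065,0,.038): D([*(g+t*x+s*nn*(.027-t*np.tan(.2))),.044],(255,0,255))
    u,v=[int(q*6) for q in proj([*(g+.05*x),.04],c)]
    cv2.imwrite(f'pics/o_{n}.png',big[v-300:v+300,u-400:u+400,::-1])
    st=(.5665,-.184)
    for z,R in((.14,.0145),(.132,.0182),(.118,.0182),(.11,.028)):
        for a in np.linspace(0,6.28,30): D([st[0]+R*np.cos(a),st[1]+R*np.sin(a),z],(255,255,0))
    u,v=[int(q*6) for q in proj([*st,.12],c)]
    cv2.imwrite(f'pics/s_{n}.png',big[v-200:v+200,u-250:u+250,::-1])
    # glass rough
    for nm,lo in(('flask',.09),('beak',.045)):
        pass
c=cams.get_calibration('top')
print('cork',atz(351,173.5,.122,c),'flaskbase',atz(349,189,.0,c),'beaker',atz(348,254,.06,c),atz(347,255,.0,c))
E
python3 -c "
import cv2,numpy as np
a=[cv2.imread('pics/s_%s.png'%n) for n in('top','scene')];cv2.imwrite('pics/s.png',cv2.resize(np.hstack(a),(800,320)))"
```

```text
cork [ 0.65381495 -0.00793489  0.122     ] flaskbase [ 0.6542036 -0.0100611  0.       ] beaker [ 0.47589235 -0.00584027  0.06      ] [ 0.483007  -0.0064723  0.       ]
```

View pics/o_top.png

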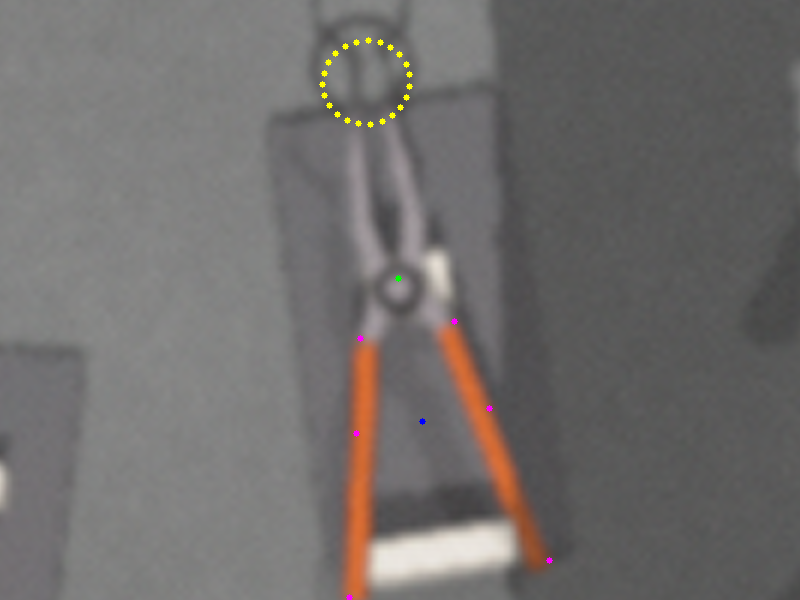

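View pics/o_scene.png

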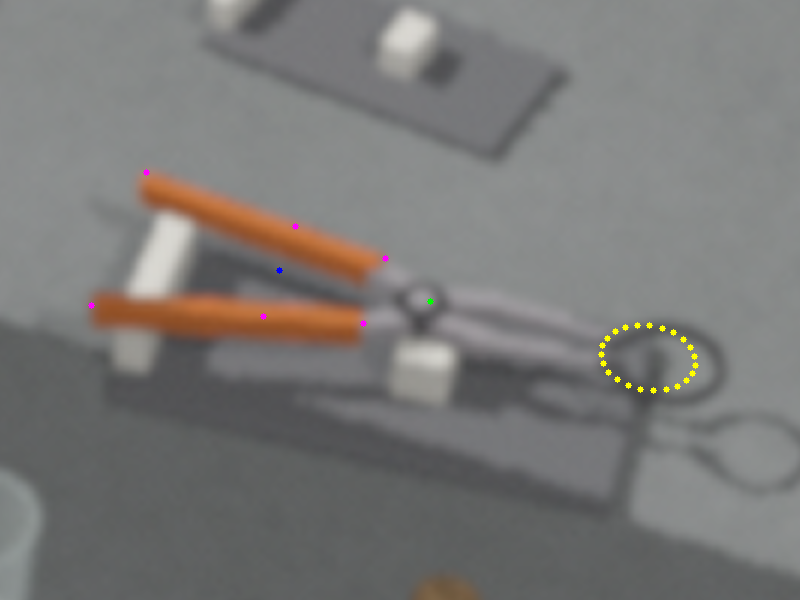

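View pics/s.png

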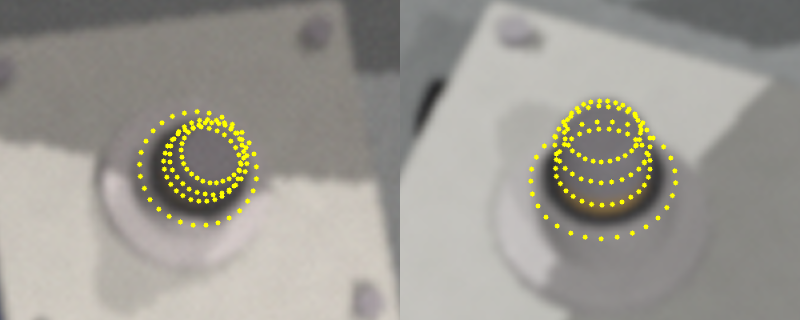

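The pose fits overlay well to about 2 mm. The ring appears a little further ahead than drawn, because it is still relaxed. The grip point is ≈(0.5105, 0.186) at yaw 11.7°, the stub ≈(0.5665, −0.184), the flask (0.654, −0.01) and the beaker (0.48, −0.006). Moving over the pliers now.

jog_arm --rows '[[[0.385,0.95,0,0,0,-0.1,95],[0.385,0.95,0,0,0,-0.1,95],[0.385,0.95,0,0,0,-0.1,95],[0.385,0.95,0,0,0,-0.1,95],[0.385,0.95,0,0,0,-0.1,95],[0.385,0.95,0,0,0,-0.1,95],[0.385,0.95,0,0,0,0,95],[0.385,0.95,0,0,0,0,95]]]'

```text
time: 0.9
position: [0.261, -0.4322, 0.2141]
orientation: [-179.9, 0.0, 11.6]
ft_force: [-0.4, -0.0, -0.5]
gripper_width: 0.997
```

jog_arm --rows '[[[0.385,0.95,0,0,0,0,95],[0.385,0.95,0,0,0,0,95],[0.385,0.95,0,0,0,0,95],[0.385,0.95,0,0,0,0,95],[0.385,0.95,0,0,0,0,95],[0.385,0.95,0,0,0,0,95],[0.385,0.95,0,0,0,0,95],[0.385,0.95,0,0,0,0,95]]]'

```text
time: 1.7
position: [0.3378, -0.2423, 0.2142]
orientation: [-180.0, 0.0, 11.6]
ft_force: [-0.5, 0.0, -0.6]
gripper_width: 1.0
```

jog_arm --rows '[[[0.385,0.95,0,0,0,0,95],[0.385,0.95,0,0,0,0,95],[0.385,0.95,0,0,0,0,95],[0.385,0.95,0,0,0,0,95],[0.385,0.95,0,0,0,0,95],[0.385,0.95,0,0,0,0,95],[0.385,0.95,0,0,0,0,95],[0.385,0.95,0,0,0,0,95]]]'

```text
time: 2.5
position: [0.4148, -0.0523, 0.2142]
orientation: [-180.0, 0.0, 11.6]
ft_force: [0.2, -0.6, 1.2]
gripper_width: 0.998
```

jog_arm --rows '[[[0.385,0.95,0,0,0,0,95],[0.385,0.95,0,0,0,0,95],[0.385,0.95,0,0,0,0,95],[0.385,0.95,0,0,0,0,95],[0.385,0.95,0,0,0,0,95],[0.385,0.95,0,0,0,0,95],[0.385,0.95,0,0,0,0,95],[0.385,0.95,0,0,0,0,95]]]'

```text
time: 3.3
position: [0.4918, 0.1376, 0.2141]
orientation: [180.0, 0.1, 11.6]
ft_force: [-0.5, 0.1, -0.5]
gripper_width: 0.996
```

jog_arm --rows '[[[0.375,0.97,0,0,0,0,95],[0.375,0.97,0,0,0,0,95],[0,0,-0.9,0,0,0,95],[0,0,-0.9,0,0,0,95],[0,0,-0.9,0,0,0,95],[0,0,-0.9,0,0,0,95],[0,0,-0.9,0,0,0,95],[0,0,0,0,0,0,95]]]'

```text
time: 4.1
position: [0.5075, 0.1843, 0.0979]
orientation: [180.0, 0.5, 11.6]
ft_force: [-0.2, 0.6, -0.6]
gripper_width: 1.0
```

Run:
```python
from h import *
o=[]
p,d=cams.snapshot('scene');c=cams.get_calibration('scene')
u,v=[int(q) for q in proj([.54,.19,.06],c)]
a=cv2.resize(p[v-70:v+70,u-90:u+90],None,fx=4.2,fy=4.2,interpolation=cv2.INTER_CUBIC)
cv2.imwrite('pics/g1.png',a[:,:,::-1]); print(status.get_state()['position'],status.get_state()['orientation'])
```

```text
[0.50890218 0.18462622 0.10009589] [179.98978669   0.26810039  11.63367367]
```

View pics/g1.png

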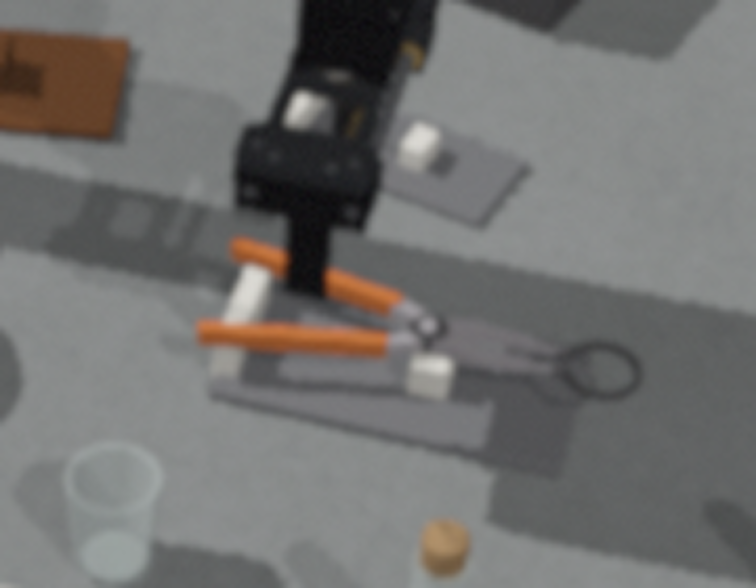

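Run:
```python
from h import *
c=cams.get_calibration('scene');u0,v0=[int(q) for q in proj([.54,.19,.06],c)]
s=status.get_state();t=s['position'];th=np.radians(11.63)
for k in(-.0535,0,.0535):
    u,v=proj([t[0]-k*np.sin(th),t[1]+k*np.cos(th),t[2]],c);print(k,(u-u0+90)*4.2,(v-v0+70)*4.2)
```

```text
-0.0535 305.6742416502634 292.4885411493451
0 329.5792083466132 228.29809981565865
0.0535 352.2433662357149 167.43952110113827
```

The scene crop shows the near finger tip at (306,291), as predicted (306,292). The fingers straddle the handles, so I'll descend.

jog_arm --rows '[[[0.06,0.04,-0.7,0,0,0,95],[0,0,-0.7,0,0,0,95],[0,0,-0.7,0,0,0,95],[0,0,-0.6,0,0,0,95],[0,0,-0.4,0,0,0,95],[0,0,-0.18,0,0,0,95],[0,0,0,0,0,0,95],[0,0,0,0,0,0,95]]]'

```text
time: 4.95
position: [0.5127, 0.1862, 0.0209]
orientation: [-180.0, -0.1, 11.6]
ft_force: [0.4, 0.5, 1.2]
gripper_width: 0.996
```

jog_arm --rows '[[[-0.05,0,-0.1,0,0,0,60],[0,0,0,0,0,0,60],[0,0,0,0,0,0,50],[0,0,0,0,0,0,40],[0,0,0,0,0,0,32],[0,0,0,0,0,0,24],[0,0,0,0,0,0,20],[0,0,0,0,0,0,20]]]' --force 45

```text
time: 5.75
position: [0.5109, 0.1862, 0.0178]
orientation: [-180.0, -0.0, 11.6]
ft_force: [-0.9, 0.8, 2.1]
gripper_width: 0.381
```

jog_arm --rows '[[[0,0,0,0,0,0,20],[0,0,0,0,0,0,20],[0,0,0,0,0,0,20],[0,0,0,0,0,0,20],[0,0,0,0,0,0,20]]]'

```text
time: 6.25
position: [0.511, 0.1862, 0.0178]
orientation: [-180.0, -0.0, 11.6]
ft_force: [-0.8, 1.4, 3.1]
gripper_width: 0.325
```

```bash
cat > look.py <<'E'
import sys
from h import *
def look(name,cen,tag,fx=4.2,w=90,h=68):
    p,d=cams.snapshot(name);c=cams.get_calibration(name); np.savez(f'pics/{tag}.npz',p=p,d=d)
    u,v=[int(q) for q in proj(cen,c)];u=min(max(u,w),640-w);v=min(max(v,h),480-h)
    cv2.imwrite(f'pics/{tag}.png',cv2.resize(p[v-h:v+h,u-w:u+w],None,fx=fx,fy=fx,interpolation=cv2.INTER_CUBIC)[:,:,::-1])
    s=status.get_state();print(s['time'],s['position'],s['orientation'],s['ft_force'],s['gripper_width']*95.1, 'crop0',u-w,v-h)
E
python3 -c "
from look import *
look('scene',[.55,.19,.06],'g2')"
```

```text
6.3 [0.51093202 0.18617687 0.01778712] [-1.79990203e+02 -1.34985404e-02  1.16327418e+01] [-1.17925947  1.38450862  2.06765493] 30.62365715911895 crop0 288 163
```

View pics/g2.png

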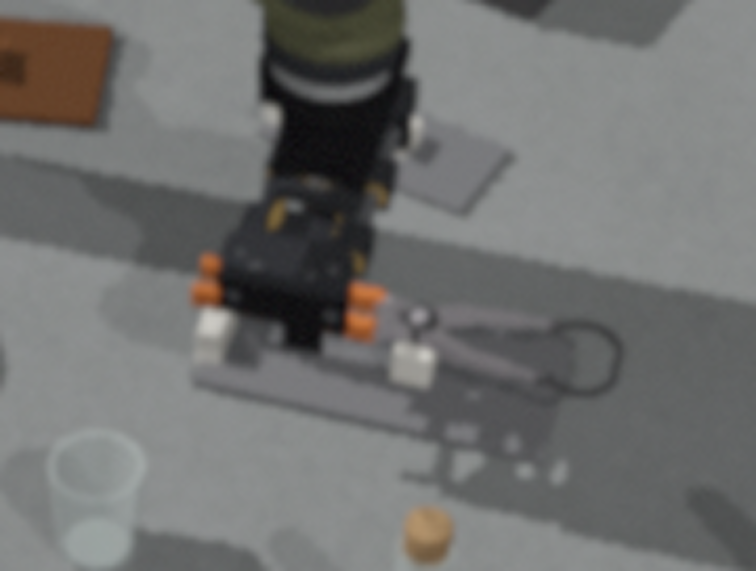

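Handles are squeezed to about 31 mm and the ring is visibly spread at (590,357). Lifting now.

jog_arm --rows '[[[0,0,0.2,0,0,0,20],[0,0,0.6,0,0,0,20],[0,0,1,0,0,0,20],[0,0,1,0,0,0,20],[0,0,1,0,0,0,20],[0,0,1,0,0,0,20],[0,0,1,0,0,0,20],[0,0,0.5,0,0,0,20]]]'

```text
time: 7.1
position: [0.512, 0.1862, 0.1788]
orientation: [180.0, -0.3, 11.6]
ft_force: [-0.0, 0.8, -1.2]
gripper_width: 0.32
```

```bash
python3 -c "
from look import *
look('scene',[.57,.19,.2],'g3')"
```

```text
7.15 [0.5127819  0.18642689 0.18009361] [-179.99460172   -0.39212659   11.63434168] [1.50531558 0.23597411 0.41408854] 30.74875743718424 crop0 302 119
```

View pics/g3.png

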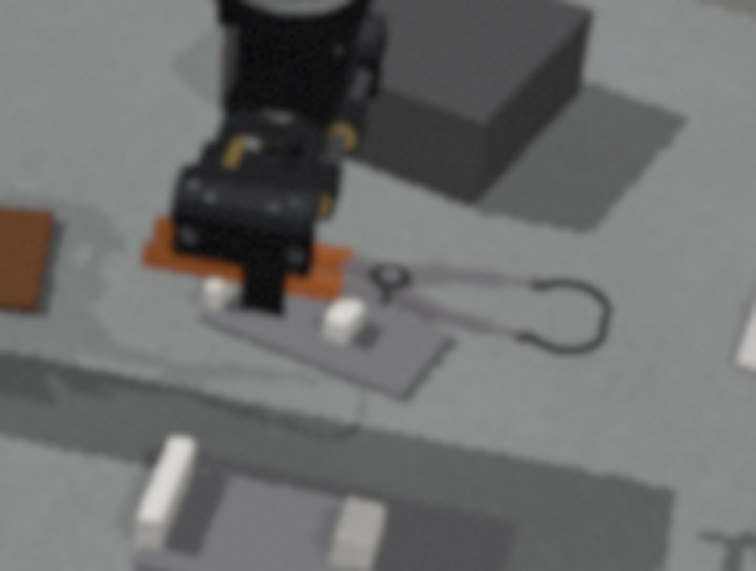

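The pliers are lifted and squeezed, with the ring spread at (570,315). Carrying them across above the glassware.

jog_arm --rows '[[[-0.1,-0.4,0,0,0,0,20],[-0.18,-0.8,0,0,0,0,20],[-0.22,-0.95,0,0,0,0,20],[-0.22,-0.95,0,0,0,0,20],[-0.22,-0.95,0,0,0,0,20],[-0.22,-0.95,0,0,0,0,20],[-0.22,-0.95,0,0,0,0,20],[-0.22,-0.95,0,0,0,0,20]]]'

```text
time: 7.95
position: [0.4689, 0.0122, 0.1728]
orientation: [-180.0, 0.2, 11.6]
ft_force: [0.6, -0.6, -1.6]
gripper_width: 0.321
```

jog_arm --rows '[[[-0.22,-0.95,0,0,0,0,20],[-0.22,-0.95,0,0,0,0,20],[-0.22,-0.95,0,0,0,0,20],[-0.22,-0.95,0,0,0,0,20],[-0.22,-0.95,0,0,0,0,20],[-0.22,-0.95,0,0,0,0,20],[-0.22,-0.95,0,0,0,0,20],[-0.22,-0.95,0,0,0,0,20]]]'

```text
time: 8.75
position: [0.4248, -0.1772, 0.1729]
orientation: [-179.9, 0.2, 11.6]
ft_force: [0.2, 0.1, -1.3]
gripper_width: 0.32
```

jog_arm --rows '[[[-0.18,-0.6,0,0,0,0,20],[-0.1,-0.4,0,0,0,0,20],[-0.06,-0.2,0,0,0,0,20],[0,0,0,0,0,0,20],[0,0,0,0,0,0,20],[0,0,0,0,0,0,20]]]'

```text
time: 9.35
position: [0.4184, -0.2059, 0.175]
orientation: [-180.0, 0.0, 11.7]
ft_force: [0.8, 0.1, -1.4]
gripper_width: 0.32
```

```bash
python3 -c "
from look import *
look('scene',[.52,-.19,.16],'h1',w=80,h=60,fx=5)
look('top',[.52,-.19,.16],'h2',w=60,h=60,fx=5)"
```

```text
9.4 [ 0.41848469 -0.20587436  0.17511857] [-1.79990281e+02  2.82634099e-04  1.16886589e+01] [ 0.2240594  -0.70679597 -1.63381662] 30.709320887181708 crop0 201 251
9.45 [ 0.41852712 -0.20594804  0.17517826] [-1.79997920e+02 -7.04760360e-03  1.16840287e+01] [-0.33435752  0.15918569 -2.58667463] 30.468967320710114 crop0 375 168
```

View pics/h1.png

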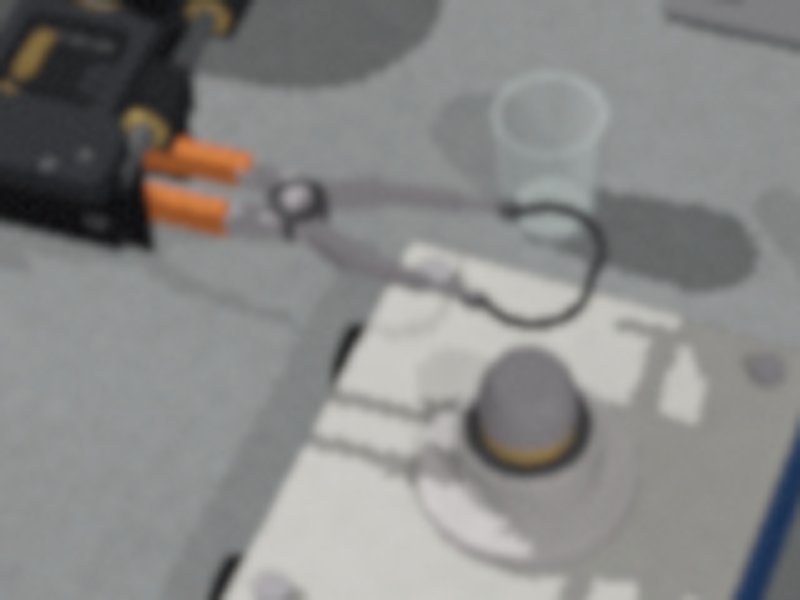

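View pics/h2.png

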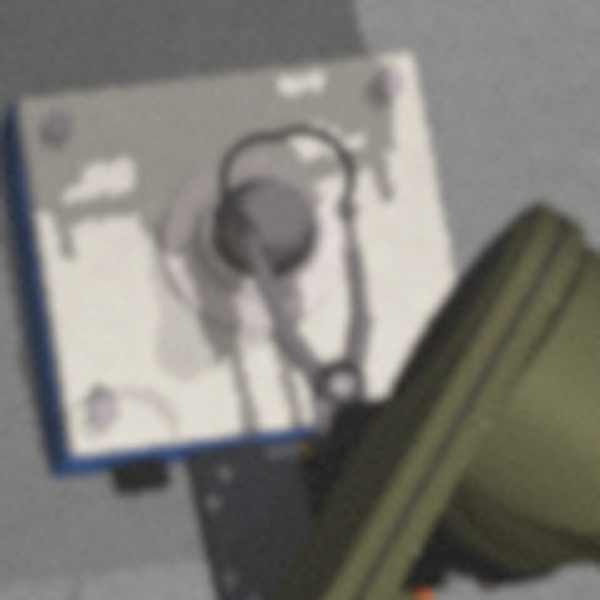

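Run:
```python
from h import *
th=np.radians(11.69);x=np.array([np.cos(th),np.sin(th)]);n=np.array([-x[1],x[0]])
t=np.array([.4185,-.2059]);z=.1752+.019
def W(name,u,v,f,o,zz):
    c=cams.get_calibration(name);q=atz(o[0]+(u+.5)/f-.5,o[1]+(v+.5)/f-.5,zz,c)[:2];d=q-t;return q.round(4),'along %.4f side %.4f'%(d@x,d@n)
for lab,u,v in(('pivot',342,383),('L',225,180),('R',350,185),('apex',288,130),('tipR',350,215)):print('top',lab,*W('top',u,v,5,(375,168),z+(.006 if lab=='pivot' else 0)))
for lab,u,v in(('pivot',299,199),('apex',600,250),('far',545,207),('near',530,323),('tipF',512,210),('tipN',478,298)):print('sc',lab,*W('scene',u,v,5,(201,251),z+(.006 if lab=='pivot' else 0)))
```

```text
top pivot [ 0.4774 -0.1952] along 0.0599 side -0.0015
top L [ 0.5651 -0.1497] along 0.1550 side 0.0254
top R [ 0.5639 -0.2027] along 0.1431 side -0.0263
top apex [ 0.5876 -0.1769] along 0.1715 side -0.0059
top tipR [ 0.5508 -0.2023] along 0.1303 side -0.0233
sc pivot [ 0.4795 -0.1938] along 0.0622 side -0.0005
sc apex [ 0.5829 -0.1587] along 0.1706 side 0.0129
sc far [ 0.556  -0.1503] along 0.1459 side 0.0265
sc near [ 0.5772 -0.1995] along 0.1567 side -0.0259
sc tipF [ 0.5463 -0.1573] along 0.1350 side 0.0217
sc tipN [ 0.5558 -0.1984] along 0.1360 side -0.0205
```

Triangulated at its plane, the ring is symmetric about the tool's middle line, with the apex 171 mm ahead and so the centre about 150 mm ahead. I'll shift (+1, −8.5) mm and lower to just above the stub.

jog_arm --rows '[[[0.05,-0.34,0,0,0,0,20],[0,0,-0.4,0,0,0,20],[0,0,-0.5,0,0,0,20],[0,0,-0.5,0,0,0,20],[0,0,-0.3,0,0,0,20],[0,0,0,0,0,0,20],[0,0,0,0,0,0,20],[0,0,0,0,0,0,20]]]'

```text
time: 10.25
position: [0.42, -0.2152, 0.1333]
orientation: [180.0, -0.0, 11.6]
ft_force: [-0.2, -0.2, -1.9]
gripper_width: 0.32
```

```bash
python3 -c "
from look import *
look('scene',[.54,-.19,.14],'i1',w=50,h=38,fx=8)
look('top',[.54,-.19,.14],'i2',w=50,h=38,fx=8)"
```

```text
10.3 [ 0.42002577 -0.21521039  0.13337428] [ 1.79947841e+02 -5.31282706e-02  1.16339421e+01] [ 0.59114148  0.10428611 -1.78701849] 30.716137665999597 crop0 241 284
10.35 [ 0.42002437 -0.21516791  0.13337234] [ 1.79947984e+02 -5.46474447e-02  1.16375109e+01] [ 0.24412325 -0.41611517 -1.15514047] 30.024678596436484 crop0 382 183
```

View pics/i1.png

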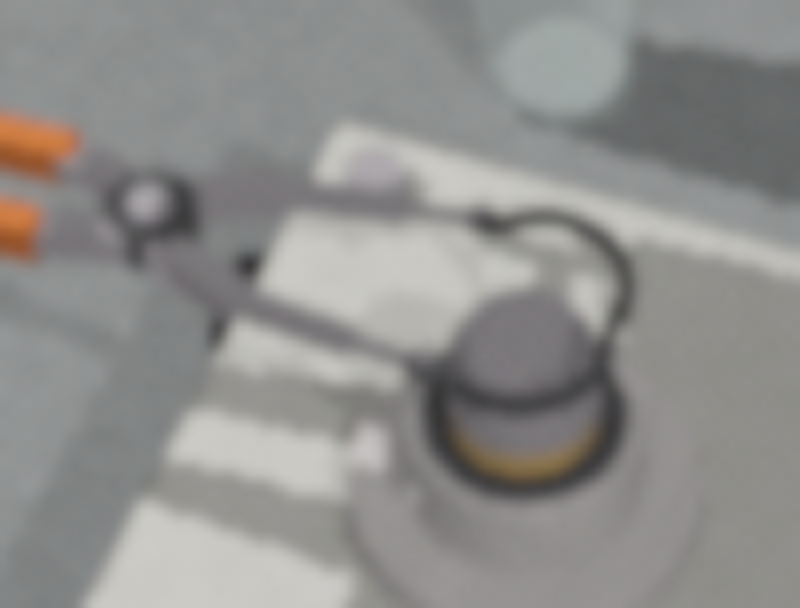

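View pics/i2.png

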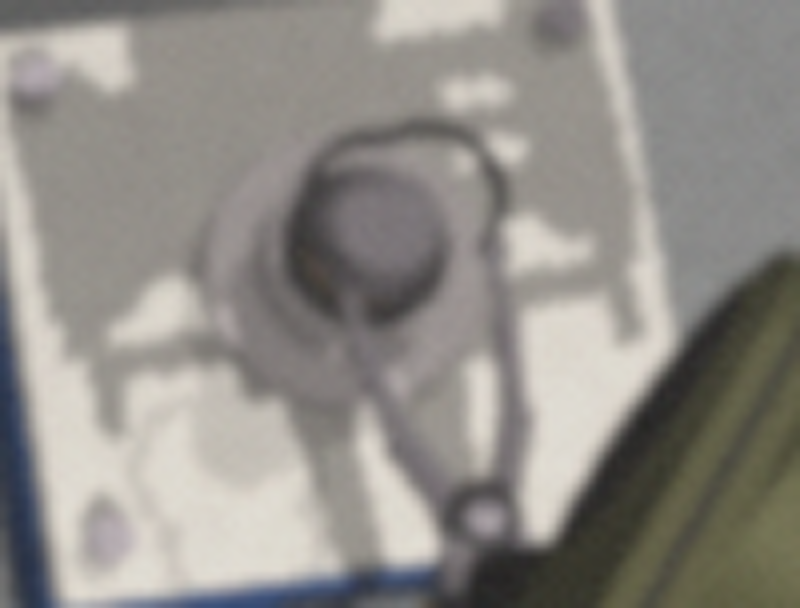

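```bash
cat > ov.py <<'E'
from h import *
def ov(name,tag,crop,w,h,fx,t,yaw,zr,out,stub=(.5665,-.184),D=.150):
    p=np.load(f'pics/{tag}.npz')['p'];c=cams.get_calibration(name)
    a=cv2.resize(p[crop[1]:crop[1]+2*h,crop[0]:crop[0]+2*w],None,fx=fx,fy=fx,interpolation=cv2.INTER_CUBIC)
    th=np.radians(yaw);x=np.array([np.cos(th),np.sin(th)]);n=np.array([-x[1],x[0]]);r=np.array(t[:2])+D*x
    def pt(q,col):
        u,v=proj(q,c);cv2.circle(a,(int((u-crop[0]+.5)*fx),int((v-crop[1]+.5)*fx)),2,col,-1)
    for s in np.linspace(0,2*np.pi,60):
        k=np.array([np.cos(s),np.sin(s)])
        pt([*(r+.0215*(k[0]*x)+.026*k[1]*n),zr],(255,0,0))
        pt([*(np.array(stub)+.0145*k),.140],(255,255,0)); pt([*(np.array(stub)+.0182*k),.132],(0,255,0))
        pt([*(np.array(stub)+.0182*k),.118],(0,255,255));
        pt([*(np.array(stub)+.028*k),.110],(0,0,255))
    cv2.imwrite(f'pics/{out}.png',a[:,:,::-1])
E
python3 -c "
from ov import *
t=(.42002,-.2152)
ov('scene','i1',(241,284),50,38,8,t,11.63,.1526,'j1')
ov('top','i2',(382,183),50,38,8,t,11.63,.1526,'j2')"
```

```text
(no output)
```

View pics/j1.png

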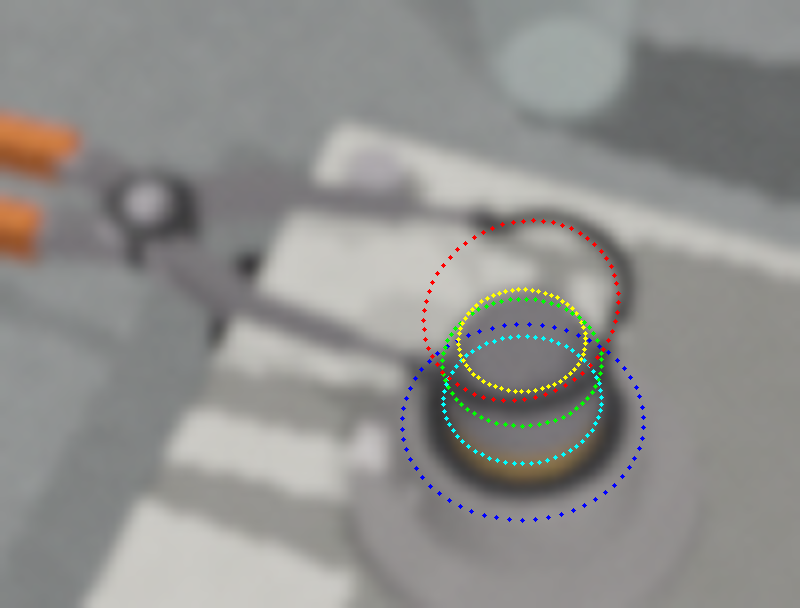

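View pics/j2.png

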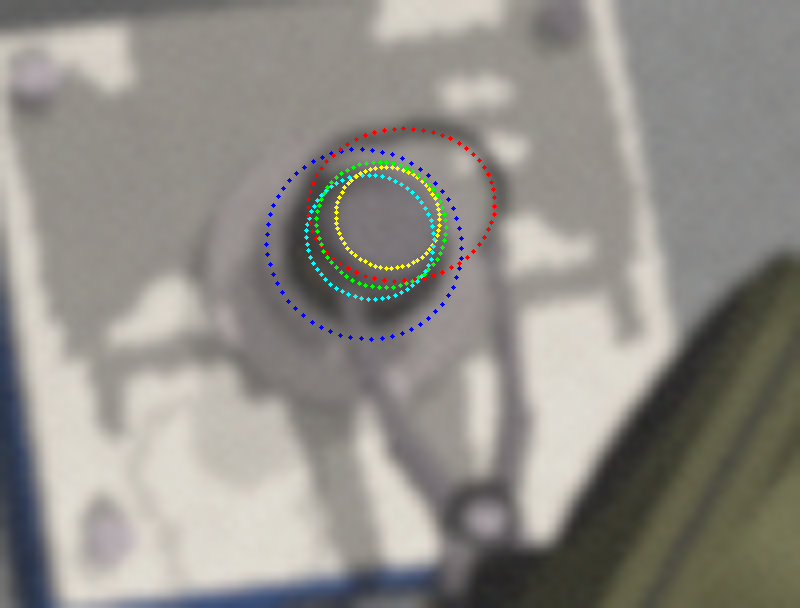

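```bash
cat > fit.py <<'E'
from h import *
from scipy.optimize import minimize
from scipy.ndimage import map_coordinates,gaussian_filter
def fit(tags,t,yaw,zr):
    th=np.radians(yaw);x=np.array([np.cos(th),np.sin(th)]);n=np.array([-x[1],x[0]])
    I={}
    for name,tag in tags.items():
        g=np.load(f'pics/{tag}.npz')['p'].astype(float).mean(-1); I[name]=(gaussian_filter(g,.6)-gaussian_filter(g,4),cams.get_calibration(name))
    s=np.radians(np.arange(-95,96,4))
    def cost(P,names,zz=None):
        al,si,a,b=P[:4];z=P[4] if len(P)>4 else zr
        q=np.array(t[:2])+np.outer(al+a*np.cos(s),x)+np.outer(si+b*np.sin(s),n);q=np.c_[q,np.full(len(s),z)]
        tot=0
        for nm in names:
            im,c=I[nm];T=c['cam_to_world'];k=(q-T[:3,3])@T[:3,:3];u=k[:,0]/k[:,2]*c['fx']+c['cx'];v=k[:,1]/k[:,2]*c['fy']+c['cy']
            tot+=np.clip(map_coordinates(im,[v,u],order=1),-30,10).mean()
        return tot+((P[2]-.0215)/.003)**2*.5+((P[3]-.026)/.002)**2*.5
    for names in(list(tags),)+tuple([k] for k in tags):
        for free in(0,1):
            if free and len(names)<2: continue
            p0=[.15,0,.0215,.026]+([zr] if free else [])
            sx=np.vstack([p0]+[np.array(p0)+np.eye(len(p0))[i]*.003 for i in range(len(p0))])
            r=minimize(cost,p0,args=(names,),method='Nelder-Mead',options=dict(initial_simplex=sx,xatol=1e-5,fatol=1e-4))
            print(names,(r.x*1000).round(1),round(r.fun,2),'ring xy',(np.array(t[:2])+r.x[0]*x+r.x[1]*n).round(4))
E
python3 -c "
from fit import *
fit({'scene':'i1','top':'i2'},(.42002,-.2152),11.63,.1526)
fit({'scene':'h1','top':'h2'},(.4185,-.2059),11.69,.1944)"
```

```text
['scene', 'top'] [150.4  -0.4  21.5  27.1] -48.8 ring xy [ 0.5674 -0.1853]
['scene', 'top'] [150.7  -0.6  21.3  27.1 153.3] -49.18 ring xy [ 0.5677 -0.1854]
['scene'] [151.8   0.3  20.5  27. ] -25.66 ring xy [ 0.5686 -0.1843]
['top'] [149.7  -0.9  21.4  27.6] -24.32 ring xy [ 0.5668 -0.1859]
['scene', 'top'] [151.8  -0.3  20.3  27.5] -52.27 ring xy [ 0.5673 -0.1754]
['scene', 'top'] [151.6  -0.2  20.6  27.4 194.9] -52.34 ring xy [ 0.567  -0.1754]
['scene'] [151.6   0.7  20.9  27.1] -28.84 ring xy [ 0.5668 -0.1745]
['top'] [150.9  -0.6  21.   27.5] -23.76 ring xy [ 0.5664 -0.1759]
```

The fit puts the ring at (0.5675, −0.1853) and level (z fits the expected height within 1 mm), against the stub at (0.5665, −0.184). I'll correct by about (−1, +1.2) mm and descend in steps while watching the force.

jog_arm --rows '[[[-0.04,0.05,0,0,0,0,20],[0,0,-0.15,0,0,0,20],[0,0,-0.2,0,0,0,20],[0,0,-0.2,0,0,0,20],[0,0,-0.15,0,0,0,20],[0,0,0,0,0,0,20]]]'

```text
time: 10.95
position: [0.4183, -0.2134, 0.1142]
orientation: [-179.9, 0.0, 11.6]
ft_force: [1.4, 1.2, -2.1]
gripper_width: 0.323
```

jog_arm --rows '[[[0,0,-0.15,0,0,0,20],[0,0,-0.15,0,0,0,20],[0,0,0,0,0,0,20]]]'

```text
time: 11.25
position: [0.4185, -0.2136, 0.1071]
orientation: [-180.0, 0.0, 11.6]
ft_force: [0.3, 0.7, -1.4]
gripper_width: 0.323
```

jog_arm --rows '[[[0,0,-0.15,0,0,0,20],[0,0,-0.15,0,0,0,20],[0,0,0,0,0,0,20]]]'

```text
time: 11.55
position: [0.4185, -0.2135, 0.0996]
orientation: [-180.0, 0.0, 11.6]
ft_force: [0.2, 0.1, -0.7]
gripper_width: 0.323
```

jog_arm --rows '[[[0,0,-0.12,0,0,0,20],[0,0,-0.06,0,0,0,20],[0,0,0,0,0,0,20],[0,0,0,0,0,0,20]]]'

```text
time: 11.95
position: [0.4185, -0.2137, 0.0956]
orientation: [-180.0, 0.0, 11.6]
ft_force: [0.1, 0.5, -1.0]
gripper_width: 0.32
```

```bash
python3 -c "
from look import *
look('scene',[.54,-.19,.12],'k1',w=50,h=38,fx=8)
look('top',[.54,-.19,.12],'k2',w=50,h=38,fx=8)
s=status.get_state()
from fit import *
fit({'scene':'k1','top':'k2'},s['position'],s['orientation'][2],s['position'][2]+.0192)"
```

```text
12.0 [ 0.41856335 -0.21371101  0.09564916] [-1.79998412e+02  5.66881799e-03  1.16348811e+01] [ 0.20528356 -0.10669799 -1.6781929 ] 30.613567714925647 crop0 241 291
12.05 [ 0.41861363 -0.21374462  0.09574277] [ 1.79994545e+02 -2.39316944e-03  1.16299906e+01] [-0.17228319  0.29647675 -1.5369539 ] 30.732342179465572 crop0 380 185
['scene', 'top'] [152.2  -0.4  18.6  26.2] -51.84 ring xy [ 0.5678 -0.1835]
['scene', 'top'] [151.6  -0.3  19.   26.4 116.6] -52.09 ring xy [ 0.5671 -0.1835]
['scene'] [1.541e+02 1.000e-01 1.890e+01 2.620e+01] -26.8 ring xy [ 0.5695 -0.1826]
['top'] [149.9  -1.5  20.7  25.9] -26.74 ring xy [ 0.5657 -0.185 ]
```

View pics/k1.png

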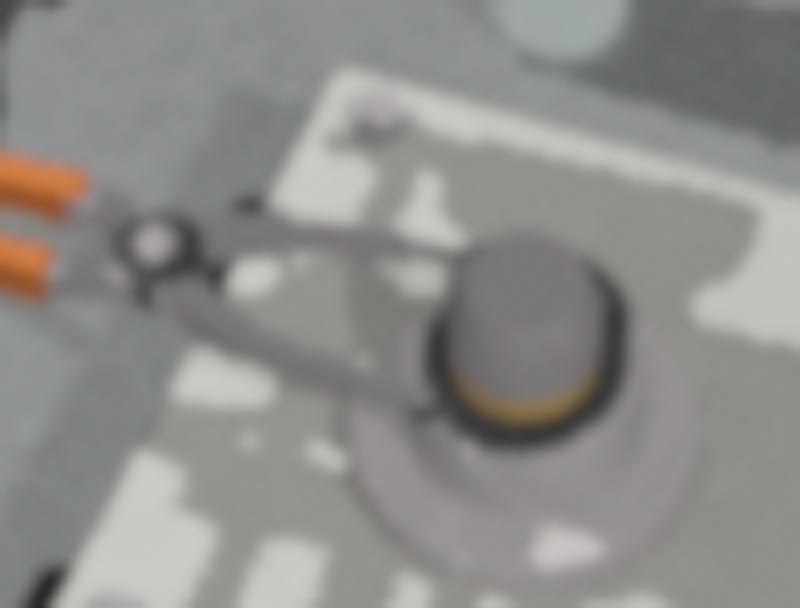

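View pics/k2.png

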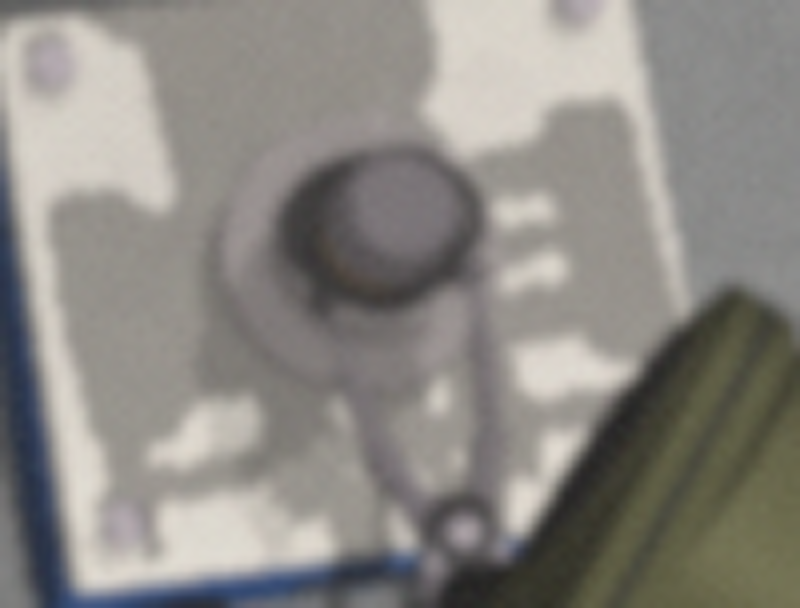

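The ring encircles the stub at the brass groove in both views, k1 (525,400) and k2 (380,235), with no contact load. I'll lower by 1 mm, wait for it to settle, and check again.

jog_arm --rows '[[[0,0,-0.04,0,0,0,20],[0,0,0,0,0,0,20],[0,0,0,0,0,0,20],[0,0,0,0,0,0,20],[0,0,0,0,0,0,20],[0,0,0,0,0,0,20]]]'

```text
time: 12.65
position: [0.4186, -0.2137, 0.0947]
orientation: [180.0, -0.0, 11.6]
ft_force: [0.5, -0.4, -1.1]
gripper_width: 0.323
```

```bash
python3 -c "
from look import *
look('scene',[.54,-.12,.08],'l1',w=100,h=75,fx=4)
s=status.get_state();print(s['joint_velocities'].round(2))
from ov import *
ov('scene','l1',(260,270),50,38,8,s['position'],s['orientation'][2],s['position'][2]+.0192,'l2')
"
```

```text
12.7 [ 0.41859225 -0.21370034  0.09466955] [1.79999462e+02 2.73832023e-04 1.16330451e+01] [ 0.07914324 -0.0035942  -1.17841476] 30.430010044775113 crop0 210 242
[ 0.02  0.03 -0.01 -0.06 -0.09 -0.03]
```

View pics/l1.png

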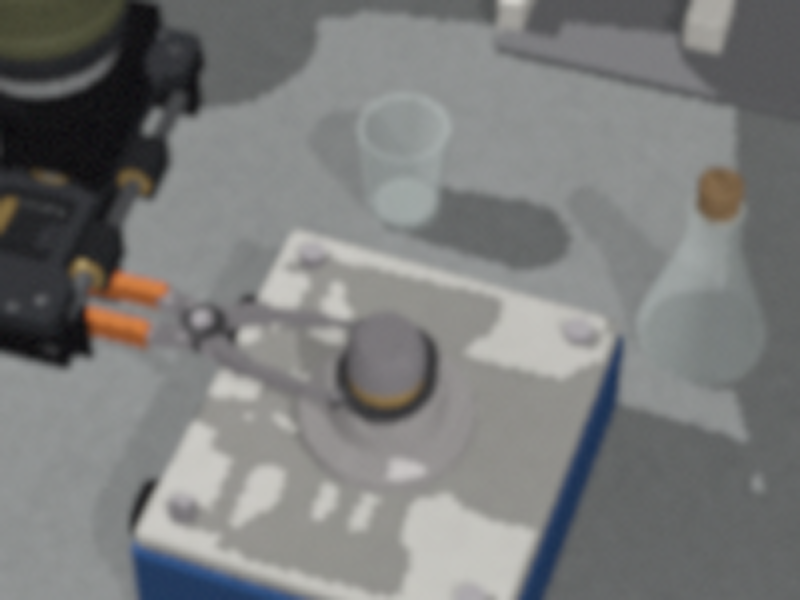

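View pics/l2.png

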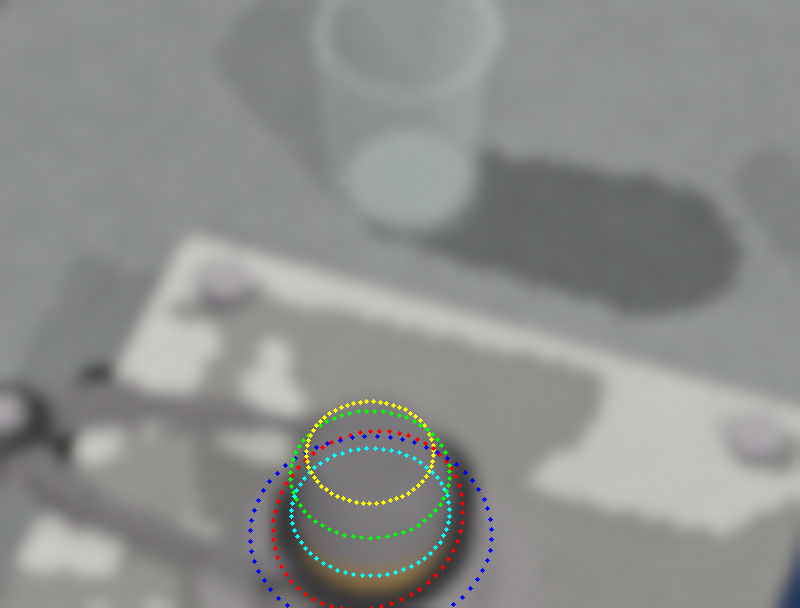

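The ring matches the overlay around the groove. The glassware stands undisturbed, the arm is still, and the wrist carries only the pliers' weight. Handing in.

```bash
python3 -c "
from plant import bot,status
print(bot.hand_in());s=status.get_state();print(s['time'],s['position'],s['ft_force'],s['gripper_width'])"
```

```text
the job is handed in; nothing more can be done
None
the job is handed in; nothing more can be done
```

I gripped and fully squeezed the pliers and carried them over the glassware. The spread ring then went down the stub to the groove, and I handed the job in at about 12.7 s with the grip still holding. No verdict was reported.

**Last checks:**
- **Grip:** the gripper reads 30–31 mm, matching fully squeezed handles (32 mm expected).
- **Height:** the tool height puts the ring at about 114 mm. Fits to both camera images, taken before the final 1 mm lowering, put it 0.5–1.7 mm higher than the tool heights did. That is within the 4.5 mm limit.
- **Centring:** the combined fit puts the ring about 1–1.5 mm from the stub axis.
- **Force:** the wrist force was about −1.2 N, which is roughly the weight of the pliers. No pressing on the bearing showed.
- **Surroundings:** the arm was still, and the last picture shows the flask and beaker standing upright with nothing having touched them.

**Disagreement:** at the groove the two cameras' single-view fits differed by about 4 mm (ring x 0.5695 m against 0.5657 m). The ring is partly hidden there and blends with the dark bearing seat. I trusted the combined fit, and the lack of contact force during the descent supports it.

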